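Nest the test sieves on the shaker and set the clamp screw

TASK

Set up the little sieve shaker: nest the shallow sieve into the receiver pan and the deep sieve into the shallow one, both right home, then swing the clamp arm fully over the stack. Screw the wing-headed clamp screw down (clockwise) until it seats hard on the stack, then back it off a quarter turn so the sieves can move freely, and finish still holding the wing head there so that I can tighten the lock nut. Leave the other things on the bench where they are.

Things in the scene. Friction and masses are not known exactly. Their poses are not given: they have to be found in the camera images.
- shallow_sieve: Shallow steel sieve, fine mesh, open top. Frame: tube 64 mm outside, 58 mm inside diameter, 26 mm tall from shoulder to rim. Below the shoulder an 8 mm deep skirt, 54 mm wide tapering to 49 mm, drops into the rim below (2 mm play all round) until shoulder rests on rim. Origin: centre of the skirt's underside, z up; shoulder at 8 mm, rim at 34 mm. Stands on its skirt. About 0.1 kg.
- deep_sieve: Deep steel sieve, coarse mesh; diameters, skirt and origin as the shallow one, but its frame is 40 mm tall: shoulder at z = 8 mm, rim at z = 48 mm above its origin. About 0.14 kg. Grip either sieve across the outside of its frame. Either may stand on the robot's left, the other on its right.
- receiver_seat (a point): Centre of the receiver pan's mouth, in its rim plane, 98 mm above the bench. The pan (58 mm inside, 64 mm outside) is fixed on the sieve shaker, a white housing 245 x 150 mm, 52 mm high. x points to the shaker's column (end far from the robot), z up. Nested home, the shallow sieve's origin is 8 mm below this point, the deep one's 18 mm above it; the stack's rim is 66 mm above it.
- column_axis (a point): Point on the clamp arm's vertical hinge axis, in the shaker's steel column, 115 mm from the pan's axis along receiver_seat's x, 194 mm above the bench (mid height of the arm's bar). The arm's hub is 40 mm in diameter; column and hub top out 213 mm above the bench.
- bar_point (a point): Middle of the clamp arm's straight aluminium bar, 55 mm from the column's axis, 194 mm above the bench. The bar is 22 mm wide, 16 mm high and bare from 20 to 80 mm from the column's axis. x points along the bar towards the column, z up. Pinch it or push it sideways, from above.
- swing_arm (a joint): Turn of the clamp arm about the column, rad: 0 = fully over the stack, at its stop; grows counter-clockwise from above as the arm swings away to the robot's right. Moves stiffly (0.25 N m), stays where left. The clamp screw stands in a boss 34 mm in diameter at the arm's end, 115 mm from the column's axis; boss top 207 mm above the bench.
- wing_head: Steel wing head of the clamp screw, above the arm's boss: flat wings 50 mm across, 10 mm thick, 26 mm high. Origin: their centre on the screw's axis, 237 mm above the bench when seated, 30 mm above the boss top; x along the wings, y across their thickness, z up. Grip across the thickness from above. Held at a fixed yaw while the arm swings, the screw would turn in the arm.
- clamp_screw (a joint): Turn of the clamp screw in the arm, rad: 0 = seated hard on the stack (firm stop); grows as it is backed off, counter-clockwise from above. Right-hand thread, 10 mm of travel a turn: the head sinks and rises with it. Starts 0.9 to 1.25 rad short of its seat. Takes about 0.08 N m; at the seat torque rises steeply. A 20 mm brass lock nut rides on it, its top 23 mm below the wings' centre.
- pressure_plate: Round pressure plate with a rubber pad, 68 mm in diameter, 8 mm thick, carried under the arm by the clamp screw and rising and sinking with it. Origin: centre of the pad's underside, 164 mm above the bench when seated; z up. At the start it is high enough to clear a fully nested stack by 1 mm or more.
- sample_jar: Bystander: white-capped sample jar, 42 mm across, 52 mm tall; origin at the centre of its underside. Leave it.
- sieve_brush: Bystander: brush lying flat, 150 mm long along its x axis; origin at the middle of its underside. Leave it.
- dropper_bottle: Bystander: amber bottle, 38 mm across, 85 mm tall; origin at the centre of its underside. Leave it.
- slide_box: Bystander: grey slide box, 105 by 75 by 34 mm; origin at the centre of its underside. Leave it.
- beaker: Bystander: small glass beaker, 66 mm across, 75 mm tall; origin at the centre of its underside. Leave it.
- petri_dish: Bystander: glass dish, 90 mm across, 16 mm high; origin at the centre of its underside. Leave it.
- spatula: Bystander: steel spoon lying flat, 150 mm long along its x axis; origin at the middle of its underside. Leave it.
Mind the look-alikes: they are no part of the job. What is shaped like the shallow_sieve but orange or turquoise is not meant.

How it is judged (in metres and radians):
On the way, in this order (a step that is already met when the one before it is completed fails the run):
1. both sieves are nested right home on the receiver pan, shallow below and deep above, and let go (horizontal distance between shallow_sieve and receiver_seat below 0.004 m and z of shallow_sieve in the frame of receiver_seat below -0.0062 m and angle between each of shallow_sieve, deep_sieve's own z axis and vertical below 0.05 rad and horizontal distance between deep_sieve and shallow_sieve below 0.004 m and z of deep_sieve in the frame of shallow_sieve between 0.024 and 0.0278 m and contact force between the fingers and shallow_sieve below 0.1 N and contact force between the fingers and deep_sieve below 0.1 N), for 0.2 s.
2. the clamp arm is fully over the nested stack (value of joint swing_arm below 0.06 rad and horizontal distance between shallow_sieve and receiver_seat below 0.004 m and z of shallow_sieve in the frame of receiver_seat below -0.0062 m and angle between each of shallow_sieve, deep_sieve's own z axis and vertical below 0.05 rad and horizontal distance between deep_sieve and shallow_sieve below 0.004 m and z of deep_sieve in the frame of shallow_sieve between 0.024 and 0.0278 m), for 0.2 s.
3. the clamp screw is seated on the stack (all of step 2 and value of joint clamp_screw below 0.08 rad and contact force between pressure_plate and deep_sieve above 0.3 N), for 0.1 s.
At the end, for the whole second after the job is handed in: The clamp screw is still, 90 degrees (give or take 15) back from its seat, the wing head gripped with over 2 N; the arm is within 0.06 rad of its stop; the plate is clear of the stack; both sieves are nested, within 4 mm sideways and 2 mm in height, tilted under 0.05 rad (all of step 2 and value of joint clamp_screw between 1.31 and 1.83 rad and contact force between the fingers and wing_head above 2 N and velocity of joint clamp_screw between -0.1 and 0.1 rad/s and contact force between pressure_plate and deep_sieve below 0.2 N); the arm keeps its last pose, push and grip.
It fails at once if another thing on the bench is moved more than 25 mm (distance of any of sample_jar, sieve_brush, dropper_bottle, slide_box, beaker, petri_dish, spatula from where it was at the start of the episode above 0.025 m).
It also fails if it takes over 72 s, if anything falls off the work surface, if the arm or the gripper's body presses on something with over 40 N, if the wrist force passes 120 N, or if a joint passes its speed limit or range.

ROBOT

A 7-joint arm with a two-finger parallel gripper is mounted at the origin on the work surface. World frame = base frame: x ahead of the robot, y to its left, z up, the work surface at z = 0. Lengths are in m, angles in degrees, forces in N, time in s.
With the tool pointing down it reaches from about 0.425 to 0.875 m from the base axis. Payload 4.7 kg.
Tool frame: the origin (TCP) lies midway between the tips of the shut fingers; the grasp point (between the pads) lies 19 mm behind it; z points along the fingers, y is the direction in which the jaws open and shut (so a half turn about z gives the same grasp; the last joint's range is limited). The gripper opens to 87 mm and grips with 3 to 60 N. Pads are 19 mm wide; open, the fingers measure 117 mm over their backs; the gripper's body (75 mm by 190 mm) begins 51 mm behind the grasp point.
Start: joints at [0.808, 18.392, -4.016, 83.108, 1.295, 78.541, -3.26], TCP at [0.65, -0, 0.223] pointing down, gripper open.
Joint ranges: [-163.93, 163.93], [-17.29, 119.83], [-79.2, 71.16], [3.27, 140.29], [-89.18, 269.18], [5.43, 117.66], [-154.24, 154.24]. Speed limits (degrees/s): [147.25, 147.25, 180, 180, 180, 180, 180].

INTERFACE

Orientations are given as [roll, pitch, yaw] about the fixed x, y, z axes, in that order (R = Rz(yaw) Ry(pitch) Rx(roll)).
In Python, from cell import env gives the robot as it stands.
- The arm moves only by the tool apply_moves, never from a script. Its argument "targets" is a list of rows, each a list of 2 entries, a list of its own where there are three numbers: the shift along the world's x, y, z in mm, then the turn, a rotation vector about the world's x, y, z in rad. A call has 1 to 8 rows; each row is the pose to reach, as a shift and turn from the pose commanded when the call began; what a row does not reach only later rows make up. A row lasts 1/10 s, in which the tool goes at most 50 mm and 8.59 degrees, less where a joint would pass 70% of its speed; a pose out of reach is approached as far as the arm can. A call with a gripper value outside its range is refused whole. "hand" is the finger opening in mm, from 0 to 87, set as the call begins (left out, the last holds). The fingers move at their own pace and stop on an object; "squeeze" is the grip in N (left out, the last holds). Time passes only in rows, so rows that repeat a pose let the fingers close. It gives the time, the measured TCP pose, the force and the opening at its end, in the units of the state.
- env.get_obs(): the state, without advancing time (a new reading comes with each control period).
- env.read_camera(name): name is "scene" or "side" or "wrist"; returns a dict with "image" (384x512x3 uint8, red, green, blue), "camera_matrix" (3x3 intrinsics, pixels), "camera_from_world" (4x4, takes a point from world to camera coordinates); the wrist camera has in their place "mount" (4x4, takes a point from camera to tool coordinates, whose origin is the TCP and whose axes are the flange's). Camera axes: x right, y down, z forward; pixel columns grow to the right and rows downward; lengths in m; the calibration is good to about 2 mm. A picture is of the moment at which its call begins: read the wrist's pose just before it. There is no depth.
- env.sign_off(): hands the job in, once; it reports no verdict.
Trained networks look in a picture, given as the dict that the camera call returned (one of the last four; its "shot" number tells which), for a name from the list of things; names that differ only in an ending like _2 or _b are one class to them, and where a whole thing is asked for, a point or a joint stands for the part that bears it (a point fixed in the world has none). Each returns a list of dicts, best first, with "conf" (0 to 1); they miss things now and then, are a little off and sometimes report something else, mostly with a low value. They report only what shows in the picture. A call takes as long as a camera call. They do not tell look-alikes from the thing itself.
- env.regions_of(picture, target): "region" (384x512 bool, what is visible of it) and "rect" ([left, top, right, bottom] in pixels, round what is visible of it).
The state is a dict: "time_s": time; "qpos": joint angles; "joint_velocities": joint speeds; "effort": joint torques, N m; "tool_pos": TCP position; "tool_rot": TCP orientation; "force": force on the tool from outside, world axes, zero at the start; "wrist_torque": the same for the moment, N m; "grip_width": finger opening in m.
Only numpy, scipy, OpenCV 4.12 (cv2) and the standard library are available. Lean on these libraries where they do the work, as an engineer would, in place of code of your own. Each camera call takes 0.05 s, during which the arm holds its last target. There are 200 camera calls.

## Working session

There is one attempt and no reset: what is moved stays moved. The work goes in short steps, Python scripts to look and compute and a tool call to move; the robot and the scene stay as the last step left them, time stands still between calls to the robot, and variables do not carry over. Pictures are saved under pics/ and viewed, about 8 in all and at most 12, crops included, and the job is handed in when it is done.

Besides the shell and the picture viewer there is one more tool, called as name(argument=value, ...), one argument or row to a line, values as JSON. apply_moves: Moves the arm, as the interface text tells. Its arguments: {"type":"object","properties":{"targets":{"type":"array","items":{"type":"array"}},"hand":{"type":"number"},"squeeze":{"type":"number"}},"required":["targets"]}

```bash
ls; mkdir -p pics
cat > h.py <<'E'
import numpy as np, cv2
from cell import env
def save(p,name): cv2.imwrite('pics/'+name, cv2.cvtColor(p['image'],cv2.COLOR_RGB2BGR))
def proj(p,X):
    T=p['camera_from_world'];c=T[:3,:3]@np.asarray(X,float)+T[:3,3];u=p['camera_matrix']@c;return u[:2]/u[2]
def ray(p,uv):
    T=p['camera_from_world'];R=T[:3,:3];o=-R.T@T[:3,3]
    d=R.T@np.linalg.inv(p['camera_matrix'])@np.array([uv[0],uv[1],1.]);return o,d
def onz(p,uv,z):
    o,d=ray(p,uv);return o+d*(z-o[2])/d[2]
E
python3 - <<'E'
from h import *
ps=[]
for c in ['scene','side']:
    p=env.read_camera(c);ps.append(p['image'])
    print(c,-p['camera_from_world'][:3,:3].T@p['camera_from_world'][:3,3])
    for t in ['shallow_sieve','deep_sieve','wing_head','bar_point','pressure_plate','column_axis','receiver_seat','swing_arm']:
        try:
            for r in env.regions_of(p,t)[:3]: print(t,round(r['conf'],2),np.round(r['rect']))
        except Exception as e: print(t,e)
    cv2.imwrite(f'pics/{c}0.png',cv2.resize(cv2.cvtColor(p['image'],cv2.COLOR_RGB2BGR),(768,576)))
o=env.get_obs();print(o['tool_pos'],o['tool_rot'],o['grip_width'])
E
```

```text
pics
scene [1.1751443  0.67908621 1.07098028]
shallow_sieve 0.65 [174. 196. 190. 203.]
deep_sieve 0.76 [329. 259. 351. 285.]
bar_point 0.85 [181. 164. 219. 215.]
pressure_plate 0.65 [156. 145. 182. 161.]
pressure_plate 0.55 [181. 167. 204. 177.]
column_axis 0.94 [180. 163. 277. 276.]
column_axis 0.72 [185. 164. 218. 216.]
column_axis 0.4 [182. 166. 201. 174.]
receiver_seat 0.93 [183. 165. 279. 275.]
swing_arm 0.72 [182. 170. 218. 213.]
side [ 0.27384308 -1.16292375  1.14047627]
shallow_sieve 0.9 [256. 266. 274. 286.]
shallow_sieve 0.84 [285. 258. 304. 281.]
shallow_sieve 0.54 [223. 272. 242. 292.]
deep_sieve 0.8 [223. 172. 240. 189.]
wing_head 0.61 [298. 193. 311. 200.]
bar_point 0.83 [293. 183. 310. 219.]
pressure_plate 0.64 [290. 189. 311. 223.]
column_axis 0.63 [239. 178. 314. 245.]
receiver_seat 0.96 [240. 178. 316. 246.]
receiver_seat 0.74 [218. 240. 226. 252.]
swing_arm 0.66 [290. 179. 310. 218.]
[ 6.50033553e-01 -8.02137094e-05  2.22608177e-01] [1.79992089e+02 5.27421054e-03 8.99982107e+01] 0.08691740082372733
```

Run:
```python
import cv2
a=cv2.imread('pics/scene0.png');b=cv2.imread('pics/side0.png')
# native rate: crop 384x288 of native to 400x300 each x2
A=cv2.resize(a[180:480,180:600],(800,571),interpolation=cv2.INTER_CUBIC);cv2.imwrite('pics/sceneC.png',A)
B=cv2.resize(b[210:510,200:600],(800,600),interpolation=cv2.INTER_CUBIC);cv2.imwrite('pics/sideC.png',B)
```

```text
(no output)
```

View pics/sceneC.png

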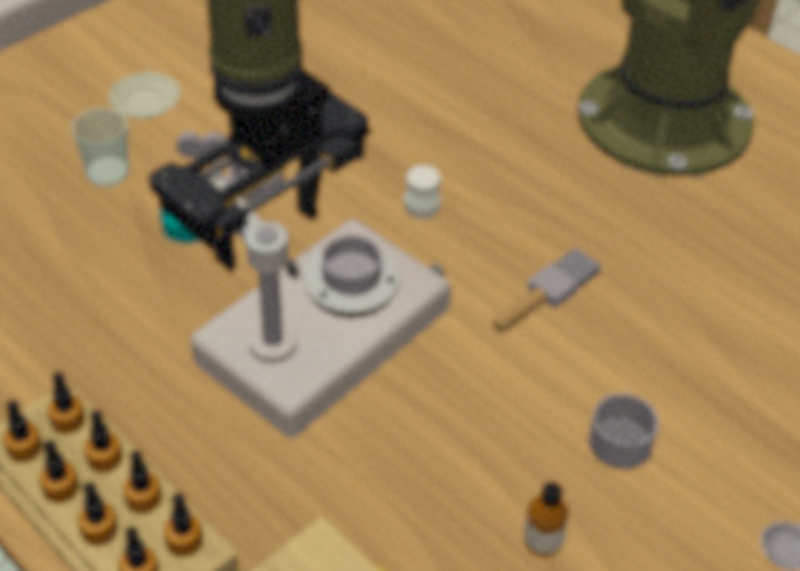

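View pics/sideC.png

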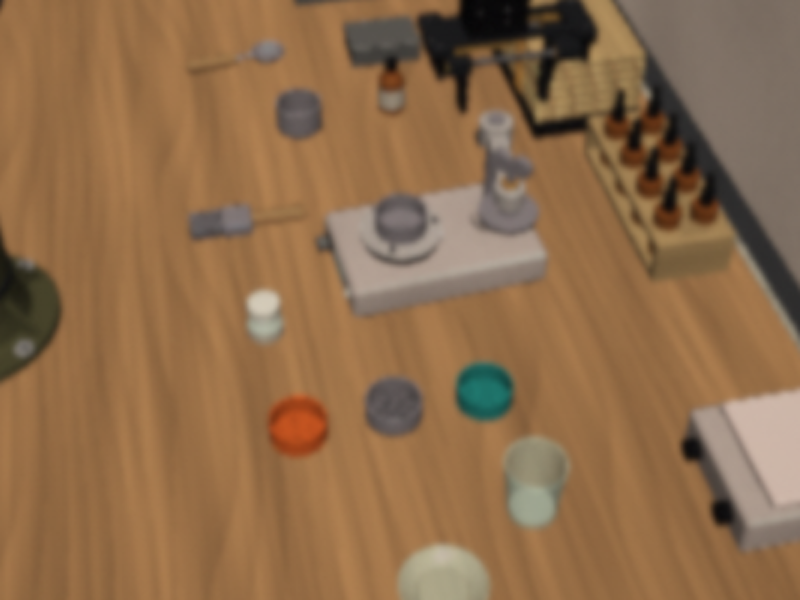

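```bash
cat >> h.py <<'E'
from scipy.optimize import least_squares
def cyl(x,y,z0,z1,r0,r1):
    a=np.linspace(0,2*np.pi,40)
    return np.vstack([np.c_[x+r*np.cos(a),y+r*np.sin(a),0*a+z] for z,r in((z0,r0),(z1,r1))])
def fitcyl(p,rect,z0,z1,r,g=None,r0=None):
    rect=np.array(rect,float);g=onz(p,[(rect[0]+rect[2])/2,(rect[1]+rect[3])/2],(z0+z1)/2)[:2] if g is None else g
    def f(q):
        u=np.array([proj(p,X) for X in cyl(*q,z0,z1,r0 or r,r)]);return np.r_[u.min(0),u.max(0)]-rect
    s=least_squares(f,g);return s.x,s.fun
E
python3 - <<'E'
from h import *
P={c:env.read_camera(c) for c in ['scene','side']}
for c,t in [('side','shallow_sieve'),('side','deep_sieve'),('scene','deep_sieve')]:
    for r in env.regions_of(P[c],t)[:3]:
        h=.034 if t[0]=='s' else .048
        x,f=fitcyl(P[c],r['rect'],0.005,h,.032);col=P[c]['image'][r['region']].mean(0)
        print(c,t,round(r['conf'],2),np.round(x,4),np.round(f,1),np.round(col))
print('pan',onz(P['side'],(267,212),.098),onz(P['scene'],(243.2,211.7),.098))
print('hub',onz(P['side'],(299,180),.213),onz(P['scene'],(213.8,202.2),.213))
for t,h,r in [('sample_jar',.052,.021),('dropper_bottle',.085,.019),('beaker',.075,.033),('petri_dish',.016,.045)]:
    for k in env.regions_of(P['side'],t)[:2]: print(t,k['conf'],np.round(fitcyl(P['side'],k['rect'],0,h,r)[0],3))
for t in ['wing_head','bar_point','pressure_plate','swing_arm']:
    for r in env.regions_of(P['side'],t)[:1]: 
        ys,xs=np.nonzero(r['region']); print(t,r['conf'],xs.mean(),ys.mean(),[np.round(onz(P['side'],(xs.mean(),ys.mean()),z),3) for z in (.18,.2,.24)])
E
```

```text
side shallow_sieve 0.7 [ 0.5593 -0.2481] [ 1.2  1.4 -1.2 -1.3] [39. 98. 87.]
side shallow_sieve 0.56 [ 0.468  -0.2498] [-2.2 -1.9  2.2  1.6] [92. 84. 83.]
side shallow_sieve 0.54 [0.5839 0.0496] [ 29.9  27.3 -29.4 -24.4] [145. 131. 121.]
side deep_sieve 0.48 [0.439  0.2683] [-0.9  0.4  0.9 -0.4] [99. 87. 82.]
side deep_sieve 0.23 [ 0.4642 -0.4799] [ 2.4 -0.3 -2.4  0.4] [166. 156. 128.]
scene deep_sieve 0.68 [0.451  0.2873] [-0.5 -0.6  0.5  0.5] [109. 102.  98.]
scene deep_sieve 0.5 [0.6085 0.4552] [ 9.6  8.1 -9.3 -7.1] [116. 112. 105.]
pan [ 0.52229417 -0.03048152  0.098     ] [ 0.53322146 -0.0094748   0.098     ]
hub [ 0.63848506 -0.01767959  0.213     ] [ 0.64231416 -0.0061586   0.213     ]
sample_jar 0.72 [ 0.586 -0.39 ]
sample_jar 0.62 [ 0.342 -0.088]
dropper_bottle 0.41 [0.577 0.293]
beaker 0.86 [ 0.584 -0.395]
petri_dish 0.64 [ 0.471 -0.46 ]
petri_dish 0.38 [0.7   0.111]
wing_head 0.43 303.012987012987 194.74025974025975 [array([ 0.643, -0.06 ,  0.18 ]), array([ 0.635, -0.083,  0.2  ]), array([ 0.62 , -0.129,  0.24 ])]
bar_point 0.67 301.57894736842104 202.79425837320574 [array([ 0.626, -0.099,  0.18 ]), array([ 0.619, -0.122,  0.2  ]), array([ 0.604, -0.166,  0.24 ])]
pressure_plate 0.52 302.69172932330827 205.83082706766916 [array([ 0.626, -0.115,  0.18 ]), array([ 0.618, -0.137,  0.2  ]), array([ 0.604, -0.181,  0.24 ])]
swing_arm 0.73 301.30651340996167 200.59003831417624 [array([ 0.628, -0.088,  0.18 ]), array([ 0.621, -0.111,  0.2  ]), array([ 0.606, -0.155,  0.24 ])]
```

apply_moves(
  targets=[
    [[0,0,50],[0,0,0]],
    [[-30,-10,100],[0,0,-0.15]],
    [[-60,-20,150],[0,0,-0.3]],
    [[-90,-20,190],[0,0,-0.45]],
    [[-90,-20,190],[0,0,-0.6]],
    [[-90,-20,190],[0,0,-0.75]],
    [[-90,-20,190],[0,0,-0.9]],
    [[-90,-20,190],[0,0,-1.05]],
  ],
)

```text
time_s: 2.35
tool_pos: [0.5599, -0.0201, 0.4131]
tool_rot: [180.0, -0.0, 29.5]
force: [-0.6, 0.2, -0.5]
grip_width: 0.087
```

apply_moves(
  targets=[
    [[0,0,0],[0,0,-0.15]],
    [[0,0,0],[0,0,-0.3]],
    [[0,0,0],[0,0,-0.45]],
    [[0,0,0],[0,0,-0.52]],
    [[0,0,0],[0,0,-0.52]],
  ],
)

```text
time_s: 2.85
tool_pos: [0.56, -0.02, 0.4127]
tool_rot: [180.0, -0.0, 0.0]
force: [0.2, -0.7, -0.3]
grip_width: 0.0868
```

```bash
cat >> h.py <<'E'
from scipy.spatial.transform import Rotation as Ro
def wrist():
    o=env.get_obs();p=env.read_camera('wrist')
    T=np.eye(4);T[:3,:3]=Ro.from_euler('xyz',o['tool_rot'],degrees=True).as_matrix();T[:3,3]=o['tool_pos']
    p['camera_from_world']=np.linalg.inv(T@np.array(p['mount']));return p,o
E
python3 - <<'E'
from h import *
p,o=wrist();print(o['time_s'],o['tool_pos'],o['tool_rot'],o['qpos']);print(np.round(p['mount'],3))
print(-p['camera_from_world'][:3,:3].T@p['camera_from_world'][:3,3])
for t in ['shallow_sieve','deep_sieve','wing_head','bar_point','pressure_plate','column_axis','receiver_seat','swing_arm']:
    for r in env.regions_of(p,t)[:2]: print(t,round(r['conf'],2),np.round(r['rect']))
cv2.imwrite('pics/w1.png',cv2.resize(cv2.cvtColor(p['image'],cv2.COLOR_RGB2BGR),(768,576)))
E
```

```text
2.85 [ 0.55997753 -0.0199878   0.41269563] [ 1.79994966e+02 -7.25807724e-03  4.66000860e-02] [ -2.82749667   6.18825785   2.41530615  76.34067061  -0.25738489
  97.4692274  -90.41313916]
[[ 0.001 -0.962 -0.272  0.075]
 [ 1.     0.001  0.001 -0.   ]
 [-0.001 -0.272  0.962 -0.162]
 [ 0.     0.     0.     1.   ]]
[ 0.6352603  -0.01941884  0.57432684]
shallow_sieve 0.81 [344. 222. 372. 246.]
shallow_sieve 0.76 [345. 135. 381. 161.]
deep_sieve 0.7 [ 90. 188. 130. 217.]
deep_sieve 0.42 [340. 181. 376. 211.]
wing_head 0.63 [323. 107. 360. 142.]
bar_point 0.71 [209.  82. 359. 214.]
bar_point 0.69 [ 72. 133. 111. 152.]
pressure_plate 0.69 [304.  98. 364. 144.]
pressure_plate 0.61 [190. 213. 210. 244.]
column_axis 0.68 [210.  81. 360. 216.]
receiver_seat 0.98 [212.  81. 361. 217.]
swing_arm 0.77 [236.  94. 357. 146.]
swing_arm 0.22 [322. 106. 363. 140.]
```

View pics/w1.png

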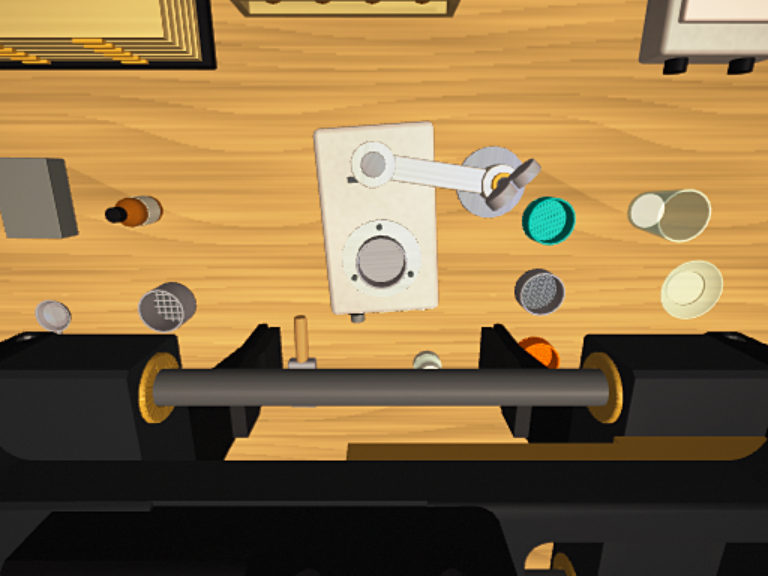

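Run:
```python
from h import *
p,o=wrist()
R=lambda r:np.array(r)+np.array([0,0,0,0])
for t,h in [('shallow_sieve',.034),('deep_sieve',.048)]:
    for r in env.regions_of(p,t)[:3]:
        x,f=fitcyl(p,r['rect'],0.008,h,.032);print(t,round(r['conf'],2),np.round(x,4),np.round(f,1),np.round(p['image'][r['region']].mean(0)))
g=p['image'].astype(float).mean(2)
m=(g[140:210,215:295]<198).astype(np.uint8)
n,l,s,c=cv2.connectedComponentsWithStats(m)
i=l[175-140,254-215];print('pan comp',s[i],c[i])
x,y,w,h=s[i][:4];u=np.array([215+x+w/2-.5,140+y+h/2-.5]);print('pan',u,onz(p,u,.098), 'halfwidth m',[onz(p,u+[w/2,0],.098)-onz(p,u-[w/2,0],.098)])
print('hub',onz(p,np.array([373,163])/1.5,.213))
for z in (.24,.25,.26): print('wing',z,onz(p,np.array([513.5,184])/1.5,z))
m=env.regions_of(p,'wing_head')[0]['region'];ys,xs=np.nonzero(m);print('wing c',xs.mean(),ys.mean(),onz(p,(xs.mean(),ys.mean()),.247))
a=np.array([501,202])/1.5;b=np.array([533,165])/1.5;A=onz(p,a,.26);B=onz(p,b,.26);print('wing dir',np.degrees(np.arctan2(*(B-A)[1::-1])),np.linalg.norm(B-A))
print('bar',onz(p,np.array([400,168])/1.5,.202),onz(p,np.array([478,180])/1.5,.202))
for t,h,r in [('sample_jar',.052,.021),('dropper_bottle',.085,.019),('beaker',.075,.033),('petri_dish',.016,.045)]:
    for k in env.regions_of(p,t)[:1]: print(t,k['conf'],np.round(fitcyl(p,k['rect'],0,h,r)[0],3))
```

```text
shallow_sieve 0.76 [ 0.4649 -0.2493] [-1.1 -1.1  1.   1.2] [111. 108. 107.]
shallow_sieve 0.62 [ 0.5661 -0.2478] [-1.  -0.4  1.   0.4] [ 23. 157. 138.]
shallow_sieve 0.6 [ 0.3697 -0.2578] [-1.  -2.5  1.   2.6] [193.  86.   2.]
deep_sieve 0.7 [0.4492 0.2863] [ 0.5 -0.6 -0.5  0.5] [116. 106. 100.]
pan comp [  19   17   42   36 1023] [38.7829912  34.73900293]
pan [254.5 174.5] [ 0.5289535  -0.02216965  0.098     ] halfwidth m [array([ 0.00016438, -0.07638634,  0.        ])]
hub [ 0.64159362 -0.01368322  0.213     ]
wing 0.24 [ 0.62514721 -0.12754907  0.24      ]
wing 0.25 [ 0.62545199 -0.12431521  0.25      ]
wing 0.26 [ 0.62575678 -0.12108135  0.26      ]
wing c 342.07088122605364 122.32375478927203 [ 0.62575448 -0.12493754  0.247     ]
wing dir -38.480583835120875 0.034887632108808
bar [ 0.63757886 -0.03752484  0.202     ] [ 0.62739903 -0.107662    0.202     ]
sample_jar 0.55 [ 0.371 -0.088]
dropper_bottle 0.71 [0.585 0.296]
beaker 0.75 [ 0.584 -0.399]
petri_dish 0.56 [ 0.466 -0.479]
```

apply_moves(
  targets=[
    [[-20,-45,0],[0,0,0]],
    [[-40,-90,-10],[0,0,0]],
    [[-60,-130,-35],[0,0,0]],
    [[-75,-165,-65],[0,0,0]],
    [[-90,-195,-100],[0,0,0]],
    [[-95,-220,-140],[0,0,0]],
    [[-95,-229,-185],[0,0,0]],
    [[-95,-229,-230],[0,0,0]],
  ],
)

```text
time_s: 4.5
tool_pos: [0.4643, -0.2514, 0.1815]
tool_rot: [179.9, -0.1, -0.2]
force: [1.6, 0.9, -0.3]
grip_width: 0.0872
```

apply_moves(
  targets=[
    [[0,0,-40],[0,0,0]],
    [[0,0,-73],[0,0,0]],
    [[0,0,-73],[0,0,0]],
    [[0,0,-73],[0,0,0]],
  ],
)

```text
time_s: 4.9
tool_pos: [0.4652, -0.2492, 0.1102]
tool_rot: [180.0, 0.0, 0.0]
force: [-0.0, 0.4, 1.1]
grip_width: 0.0873
```

Run:
```python
from h import *
p,o=wrist();print(o['time_s'],o['tool_pos'],o['tool_rot'])
print('tcp',proj(p,o['tool_pos']),'floor',proj(p,[*o['tool_pos'][:2],.03]))
for t,h in [('shallow_sieve',.034)]:
    for r in env.regions_of(p,t)[:3]:
        x,f=fitcyl(p,r['rect'],0.008,h,.032);print(t,r['rect'],round(r['conf'],2),np.round(x,4),np.round(f,1),np.round(p['image'][r['region']].mean(0)))
cv2.imwrite('pics/w2.png',p['image'][:,:,::-1])
```

```text
4.9 [ 0.4652061  -0.24915659  0.11015319] [1.79991468e+02 1.38185988e-02 4.51138296e-02]
tcp [253.78942211 232.82055673] floor [253.58459286 196.51198276]
shallow_sieve [217.8, 157.6, 288.2, 226.6] 0.95 [ 0.4674 -0.2486] [ 0.8 -0.7 -0.8  0.7] [129. 122. 116.]
shallow_sieve [226.8, 270.2, 289.2, 299.6] 0.85 [ 0.3622 -0.254 ] [  0.4 -17.8  -0.4  18.7] [235. 107.   0.]
shallow_sieve [215.1, 35.8, 291.9, 116.9] 0.75 [ 0.5688 -0.2488] [-0.3 -1.   0.3  1.2] [  5. 174. 154.]
```

View pics/w2.png

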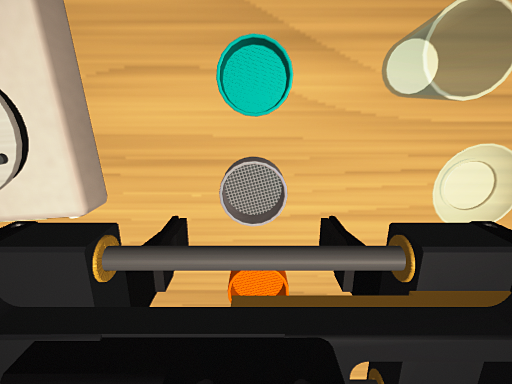

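apply_moves(
  targets=[
    [[2,0,-45],[0,0,0]],
    [[2,0,-85],[0,0,0]],
    [[2,0,-100],[0,0,0]],
    [[2,0,-100],[0,0,0]],
  ],
)

```text
time_s: 5.4
tool_pos: [0.4666, -0.2487, 0.0091]
tool_rot: [-180.0, 0.1, 0.1]
force: [-0.6, 0.3, 0.1]
grip_width: 0.0874
```

apply_moves(
  targets=[
    [[0,0,0],[0,0,0]],
    [[0,0,0],[0,0,0]],
    [[0,0,0],[0,0,0]],
    [[0,0,0],[0,0,0]],
    [[0,0,0],[0,0,0]],
  ],
  hand=50,
  squeeze=12,
)

```text
time_s: 5.9
tool_pos: [0.4681, -0.2494, 0.011]
tool_rot: [180.0, -0.1, 0.1]
force: [-0.8, -0.2, 6.2]
grip_width: 0.0651
```

apply_moves(
  targets=[
    [[0,0,15],[0,0,0]],
    [[0,0,60],[0,0,0]],
    [[0,0,105],[0,0,0]],
    [[0,0,150],[0,0,0]],
    [[0,0,160],[0,0,0]],
    [[0,0,160],[0,0,0]],
  ],
)

```text
time_s: 6.5
tool_pos: [0.4682, -0.2496, 0.1717]
tool_rot: [179.9, -0.2, 0.0]
force: [0.2, 0.9, -2.1]
grip_width: 0.0646
```

Run:
```python
from h import *
p,o=wrist();print(o['time_s'],o['tool_pos'],o['force'],o['grip_width'])
z=o['tool_pos'][2]
for r in env.regions_of(p,'shallow_sieve')[:3]:
    x,f=fitcyl(p,r['rect'],z-.002,z+.024,.032);print(r['rect'],round(r['conf'],2),np.round(x-o['tool_pos'][:2],4),np.round(f,1),np.round(p['image'][r['region']].mean(0)))
cv2.imwrite('pics/w3.png',p['image'][:,:,::-1])
```

```text
6.5 [ 0.46820311 -0.24958771  0.17168789] [ 0.17786397  0.89172577 -2.07904389] 0.06459325562816469
[197.1, 186.1, 309.6, 295.4] 0.62 [0.0006 0.0003] [ 0.2 -2.1 -0.2  2.2] [130. 122. 117.]
[225.5, 57.5, 279.9, 121.8] 0.61 [0.081  0.0008] [-38.1 -29.6  38.2  43.9] [  8. 188. 167.]
```

View pics/w3.png

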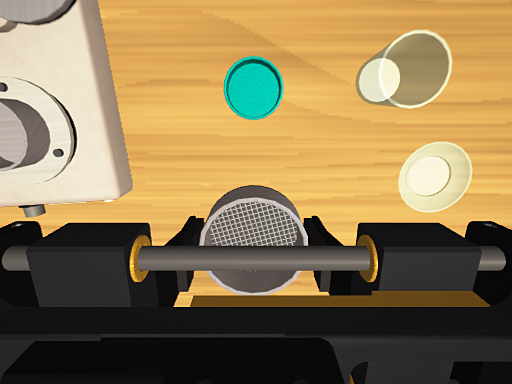

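apply_moves(
  targets=[
    [[-2,45,15],[0,0,0]],
    [[-4,90,28],[0,0,0]],
    [[-6,138,28],[0,0,0]],
    [[-8,185,28],[0,0,0]],
    [[-8,227,28],[0,0,0]],
    [[-8,227,28],[0,0,0]],
    [[-8,227,28],[0,0,0]],
  ],
)

```text
time_s: 7.3
tool_pos: [0.4577, -0.0213, 0.1954]
tool_rot: [180.0, 0.2, 0.2]
force: [0.3, -1.8, -1.9]
grip_width: 0.0648
```

Run:
```python
from h import *
p,o=wrist();print(o['time_s'],o['tool_pos'],o['force'],o['grip_width'])
print('pan pred',proj(p,[.529,-.022,.098]),'hub',proj(p,[.6416,-.0137,.213]))
cv2.imwrite('pics/w4raw.png',p['image'][:,:,::-1]);np.savez('w4.npz',K=p['camera_matrix'],T=p['camera_from_world'])
cv2.imwrite('pics/w4.png',cv2.resize(p['image'][:200,130:380,::-1],(750,600),interpolation=cv2.INTER_CUBIC))
```

```text
7.3 [ 0.45768064 -0.02125786  0.19537708] [ 0.27194714 -1.78902618 -1.88872286] 0.0647796616140354
pan pred [254.67825312 117.71854831] hub [ 237.6749897  -165.28522495]
```

View pics/w4.png

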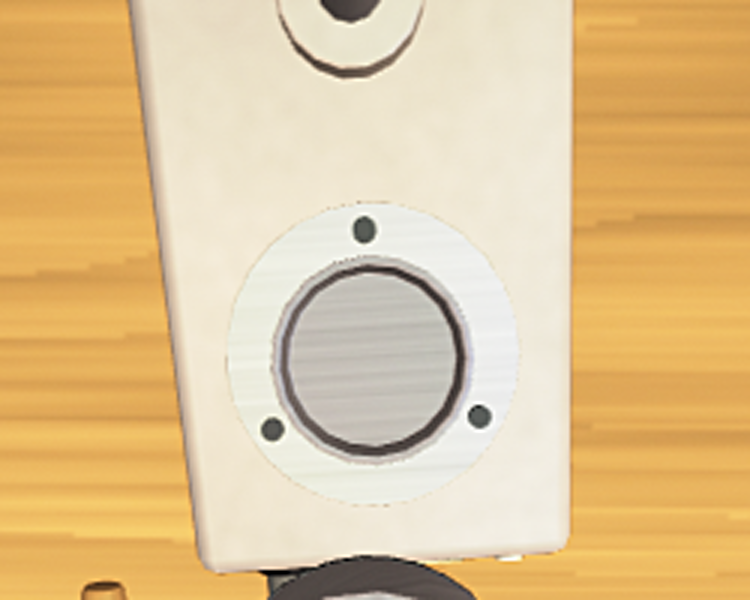

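Run:
```python
from h import *
d=np.load('w4.npz');p={'camera_matrix':d['K'],'camera_from_world':d['T']}
f=lambda u,v:[130+(u+.5)/3-.5,(v+.5)/3-.5]
l,t=f(272,258);r,b=f(468,463)
print(fitcyl(p,[l,t,r,b],.0979,.098,.032))
for q in [(365,230),(273,429),(479,416),(347,0)]: print(q,onz(p,f(*q),.052),onz(p,f(*q),.06))
# inner wall circle
l,t=f(283,267);r,b=f(462,456);print(fitcyl(p,[l,t,r,b],.0979,.098,.029))
```

```text
(array([ 0.52580059, -0.02046651]), array([-1.43218663, -0.95376059,  1.43404721,  1.20223665]))
(365, 230) [ 0.57035625 -0.01849421  0.052     ] [ 0.56939283 -0.0185433   0.06      ]
(273, 429) [0.50082414 0.01585983 0.052     ] [0.5016864  0.01490872 0.06      ]
(479, 416) [ 0.50601074 -0.06132087  0.052     ] [ 0.50673682 -0.06024548  0.06      ]
(347, 0) [ 0.64028856 -0.01239362  0.052     ] [ 0.63748895 -0.0126029   0.06      ]
(array([ 0.52576544, -0.02124514]), array([-1.07141463, -0.36994101,  1.07255496,  0.49058531]))
```

apply_moves(
  targets=[
    [[40,0,0],[0,0,0]],
    [[67,0,-20],[0,0,0]],
    [[67,0,-55],[0,0,0]],
    [[67,0,-70],[0,0,0]],
    [[67,0,-70],[0,0,0]],
    [[67,0,-70],[0,0,0]],
  ],
)

```text
time_s: 7.95
tool_pos: [0.5258, -0.0235, 0.1272]
tool_rot: [180.0, 0.1, -0.1]
force: [-0.2, -0.6, -1.2]
grip_width: 0.0648
```

Run:
```python
from h import *
for i in range(3):
    p,o=wrist();print(o['time_s'],np.round(o['tool_pos'],4),np.round(o['tool_rot'],2),np.round(o['force'],1),o['grip_width'])
r=[k for k in env.regions_of(p,'shallow_sieve')]
for k in r[:2]: print(k['rect'],k['conf'],fitcyl(p,k['rect'],o['tool_pos'][2]-.002,o['tool_pos'][2]+.024,.032))
cv2.imwrite('pics/w5.png',cv2.resize(p['image'][60:310,110:400,::-1],(696,600),interpolation=cv2.INTER_CUBIC))
```

```text
7.95 [ 0.5258 -0.0235  0.1272] [ 1.7997e+02  7.0000e-02 -8.0000e-02] [-0.2 -0.6 -1.2] 0.06479045396409082
8.0 [ 0.5265 -0.0231  0.1282] [ 1.7998e+02 -5.0000e-02 -5.0000e-02] [ 0.2  0.6 -0.4] 0.06523897358428457
8.05 [ 0.5268 -0.0228  0.1287] [ 1.7999e+02 -1.1000e-01 -3.0000e-02] [ 0.8 -0.1 -1.2] 0.06482096697734982
[196.1, 182.3, 308.2, 296.8] 0.81 (array([ 0.52828417, -0.02182692]), array([-0.13105655,  0.42336191,  0.13100641, -0.43948827]))
[436.7, 133.1, 510.5, 180.2] 0.69 (array([ 0.57504495, -0.14173949]), array([-42.14575961, -29.65269583,  34.82134502,  44.11602516]))
```

View pics/w5.png

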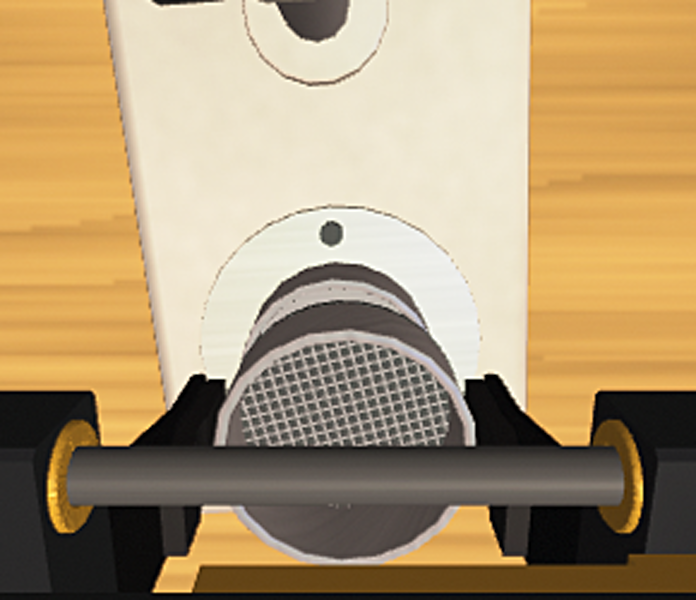

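Run:
```python
from h import *
p,o=wrist();print(np.round(o['tool_pos'],4))
f=lambda u,v:[110+(u+.5)/2.4-.5,60+(v+.5)/2.4-.5]
for z in(.052,.06):
  print(z,'hole',onz(p,f(331,233),z),'flangetop',onz(p,f(340,207),z),'L',onz(p,f(201,330),z),'R',onz(p,f(480,330),z),'colflange bottom',onz(p,f(316,85),z),'L',onz(p,f(243,15),z),'R',onz(p,f(388,10),z))
d=np.load('w4.npz');q={'camera_matrix':d['K'],'camera_from_world':d['T']}
f=lambda u,v:[130+(u+.5)/3-.5,(v+.5)/3-.5]
for z in(.052,.06):
  print(z,'hole',onz(q,f(365,230),z),'flangetop',onz(q,f(372,201),z),'L',onz(q,f(227,360),z),'R',onz(q,f(520,360),z),'colflange',onz(q,f(351,72),z))
```

```text
[ 0.5269 -0.0224  0.129 ]
0.052 hole [ 0.56527206 -0.01699241  0.052     ] flangetop [ 0.57490857 -0.02035389  0.052     ] L [0.52733627 0.03370746 0.052     ] R [ 0.52746751 -0.07477318  0.052     ] colflange bottom [ 0.61744157 -0.0119508   0.052     ] L [0.64000625 0.01274283 0.052     ] R [ 0.64165213 -0.03675458  0.052     ]
0.06 hole [ 0.5664959  -0.01715577  0.06      ] flangetop [ 0.57580952 -0.02040463  0.06      ] L [0.52983122 0.03184529 0.06      ] R [ 0.52995807 -0.07300049  0.06      ] colflange bottom [ 0.61691738 -0.01228309  0.06      ] L [0.63872599 0.01158313 0.06      ] R [ 0.64031671 -0.03625578  0.06      ]
0.052 hole [ 0.57035625 -0.01849421  0.052     ] flangetop [ 0.57975005 -0.02090756  0.052     ] L [0.52583249 0.0320158  0.052     ] R [ 0.52635852 -0.07552363  0.052     ] colflange [ 0.61944327 -0.01366426  0.052     ]
0.06 hole [ 0.56939283 -0.0185433   0.06      ] flangetop [ 0.57853998 -0.02089329  0.06      ] L [0.52603812 0.03064048 0.06      ] R [ 0.52655033 -0.07407533  0.06      ] colflange [ 0.61719099 -0.01384017  0.06      ]
```

apply_moves(
  targets=[
    [[-2,1,-5],[0,0,0]],
    [[-2,1,-12],[0,0,0]],
    [[-2,1,-16],[0,0,0]],
    [[-2,1,-20],[0,0,0]],
    [[-2,1,-20],[0,0,0]],
    [[-2,1,-20],[0,0,0]],
  ],
)

```text
time_s: 8.8
tool_pos: [0.524, -0.021, 0.1075]
tool_rot: [180.0, 0.0, 0.0]
force: [-0.1, 0.2, -1.2]
grip_width: 0.0651
```

Run:
```python
from h import *
o=env.get_obs();print(np.round(o['tool_pos'],4),np.round(o['force'],1),np.round(o['wrist_torque'],2),np.round(o['joint_velocities'],2))
```

```text
[ 0.524  -0.021   0.1075] [-0.1  0.2 -1.2] [0.05 0.08 0.01] [ 0.12 -0.35  0.09 -0.25  0.07  0.11 -0.12]
```

apply_moves(
  targets=[
    [[0,0,-2],[0,0,0]],
    [[0,0,-4],[0,0,0]],
    [[0,0,-5],[0,0,0]],
    [[0,0,-5],[0,0,0]],
  ],
)

```text
time_s: 9.2
tool_pos: [0.5248, -0.021, 0.1029]
tool_rot: [180.0, -0.1, 0.0]
force: [3.4, -0.9, -0.9]
grip_width: 0.0645
```

apply_moves(
  targets=[
    [[0,0,-1],[0,0,0]],
    [[0,0,-2],[0,0,0]],
    [[0,0,-2],[0,0,0]],
    [[0,0,-2],[0,0,0]],
  ],
)

```text
time_s: 9.6
tool_pos: [0.5248, -0.021, 0.101]
tool_rot: [180.0, -0.1, 0.0]
force: [3.5, 1.1, 1.0]
grip_width: 0.0647
```

apply_moves(
  targets=[
    [[1,0,-1],[0,0,0]],
    [[1.5,0,-2],[0,0,0]],
    [[1.5,0,-3],[0,0,0]],
    [[1.5,0,-3],[0,0,0]],
  ],
)

```text
time_s: 10.0
tool_pos: [0.5253, -0.021, 0.0998]
tool_rot: [-180.0, 0.0, 0.1]
force: [-4.3, -0.3, 14.7]
grip_width: 0.0649
```

apply_moves(
  targets=[
    [[-0.7,0,1.5],[0,0,0]],
    [[-0.7,0,1.5],[0,0,0]],
  ],
)

```text
time_s: 10.2
tool_pos: [0.5253, -0.021, 0.0999]
tool_rot: [180.0, -0.1, 0.0]
force: [0.9, 0.3, 6.8]
grip_width: 0.0644
```

apply_moves(
  targets=[
    [[0,0,0],[0,0,0]],
    [[0,0,0],[0,0,0]],
    [[0,0,0],[0,0,0]],
    [[0,0,20],[0,0,0]],
    [[0,0,60],[0,0,0]],
    [[-20,0,100],[0,0,0]],
    [[-40,0,140],[0,0,0]],
    [[-40,0,140],[0,0,0]],
  ],
  hand=85,
)

```text
time_s: 11.0
tool_pos: [0.4859, -0.0212, 0.2447]
tool_rot: [-180.0, -0.5, 0.0]
force: [1.0, -0.3, 1.1]
grip_width: 0.085
```

apply_moves(
  targets=[
    [[-10,40,20],[0,0,0]],
    [[-20,90,20],[0,0,0]],
    [[-25,140,15],[0,0,0]],
    [[-30,190,0],[0,0,0]],
    [[-35,235,-20],[0,0,0]],
    [[-37,270,-50],[0,0,0]],
    [[-37,307,-90],[0,0,0]],
    [[-37,307,-110],[0,0,0]],
  ],
)

```text
time_s: 11.8
tool_pos: [0.4443, 0.2904, 0.1254]
tool_rot: [-180.0, 0.3, 0.5]
force: [-0.9, -0.5, -0.4]
grip_width: 0.085
```

apply_moves(
  targets=[
    [[0,0,0],[0,0,0]],
    [[0,0,0],[0,0,0]],
  ],
)

```text
time_s: 12.0
tool_pos: [0.4477, 0.285, 0.1285]
tool_rot: [179.9, 0.1, 0.0]
force: [1.1, -0.5, -0.1]
grip_width: 0.0849
```

Run:
```python
from h import *
p,o=wrist();print(o['time_s'],o['tool_pos'],o['tool_rot'])
for r in env.regions_of(p,'deep_sieve')[:3]:
        x,f=fitcyl(p,r['rect'],0.008,.048,.032);print(r['rect'],round(r['conf'],2),np.round(x,4),np.round(f,1),np.round(p['image'][r['region']].mean(0)))
cv2.imwrite('pics/w6.png',p['image'][:,:,::-1])
```

```text
12.0 [0.44767719 0.28502496 0.12854621] [1.79918203e+02 9.66921940e-02 7.87680419e-03]
[216.5, 159.2, 286.5, 224.9] 0.83 [0.4474 0.2869] [ 1.3 -2.8 -1.3  2.7] [127. 120. 113.]
```

View pics/w6.png

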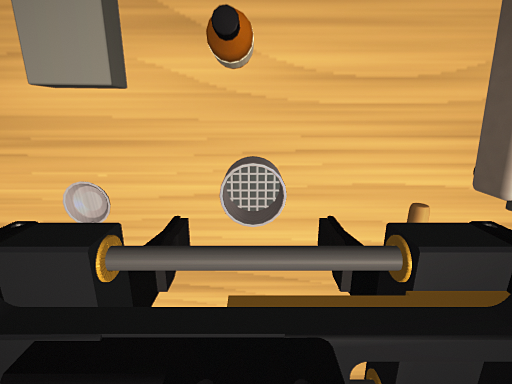

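apply_moves(
  targets=[
    [[0,0.5,-45],[0,0,0]],
    [[0,0.5,-90],[0,0,0]],
    [[0,0.5,-113],[0,0,0]],
    [[0,0.5,-113],[0,0,0]],
  ],
)

```text
time_s: 12.5
tool_pos: [0.4466, 0.2843, 0.0142]
tool_rot: [179.8, 0.2, -0.1]
force: [0.3, -0.1, -0.1]
grip_width: 0.0855
```

apply_moves(
  targets=[
    [[0,0,0],[0,0,0]],
    [[0,0,0],[0,0,0]],
    [[0,0,0],[0,0,0]],
    [[0,0,0],[0,0,0]],
    [[0,0,0],[0,0,0]],
  ],
  hand=50,
  squeeze=14,
)

```text
time_s: 13.0
tool_pos: [0.4493, 0.2869, 0.018]
tool_rot: [-179.9, -0.2, 0.0]
force: [-0.1, -1.6, 7.8]
grip_width: 0.0649
```

apply_moves(
  targets=[
    [[0,0,15],[0,0,0]],
    [[0,0,60],[0,0,0]],
    [[0,0,105],[0,0,0]],
    [[0,0,150],[0,0,0]],
    [[5,-45,190],[0,0,0]],
    [[10,-95,210],[0,0,0]],
    [[10,-145,210],[0,0,0]],
    [[10,-195,210],[0,0,0]],
  ],
)

```text
time_s: 13.8
tool_pos: [0.458, 0.1031, 0.2282]
tool_rot: [-179.9, -0.2, 0.1]
force: [1.7, -0.6, -2.1]
grip_width: 0.0646
```

apply_moves(
  targets=[
    [[0,-50,0],[0,0,0]],
    [[0,-90,0],[0,0,0]],
    [[0,-112,0],[0,0,0]],
    [[0,-112,0],[0,0,0]],
    [[0,-112,0],[0,0,0]],
    [[0,-112,0],[0,0,0]],
  ],
)

```text
time_s: 14.4
tool_pos: [0.4577, -0.0061, 0.2262]
tool_rot: [-180.0, -0.0, 0.2]
force: [0.2, 0.8, -1.8]
grip_width: 0.0648
```

Run:
```python
from h import *
p,o=wrist();print(o['time_s'],o['tool_pos'],o['tool_rot'],o['force'],o['grip_width'])
z=o['tool_pos'][2]
for r in env.regions_of(p,'deep_sieve')[:3]:
    x,f=fitcyl(p,r['rect'],z-.006,z+.034,.032);print('deep',r['rect'],round(r['conf'],2),np.round(x-o['tool_pos'][:2],4),np.round(f,1))
for r in env.regions_of(p,'shallow_sieve')[:3]:
    x,f=fitcyl(p,r['rect'],.098,.124,.032);print('sh',r['rect'],round(r['conf'],2),np.round(x,4),np.round(f,1))
cv2.imwrite('pics/w7.png',cv2.resize(p['image'][:310,60:450,::-1],(755,600),interpolation=cv2.INTER_CUBIC))
```

```text
14.4 [ 0.4576608  -0.00605274  0.22616124] [-1.79965837e+02 -1.19394656e-02  1.80492570e-01] [ 0.15185442  0.82086022 -1.81743157] 0.06479691284225801
deep [195.4, 186.2, 308.6, 294.4] 0.71 [0.0041 0.001 ] [-3.7 -9.   3.7  9.6]
deep [382.7, 1.3, 470.2, 33.8] 0.26 [ 0.107  -0.0751] [-52.5 -54.5  38.4  81.2]
sh [238.6, 86.7, 300.8, 156.8] 0.86 [ 0.5245 -0.0211] [-2.3  0.6  2.3 -0.6]
sh [395.2, 208.6, 443.3, 225.2] 0.85 [ 0.4233 -0.187 ] [-12.8 -22.1  11.6  24. ]
sh [414.8, 58.0, 475.9, 112.0] 0.8 [ 0.5571 -0.1888] [-12.9  -8.7  11.5  11.1]
```

View pics/w7.png

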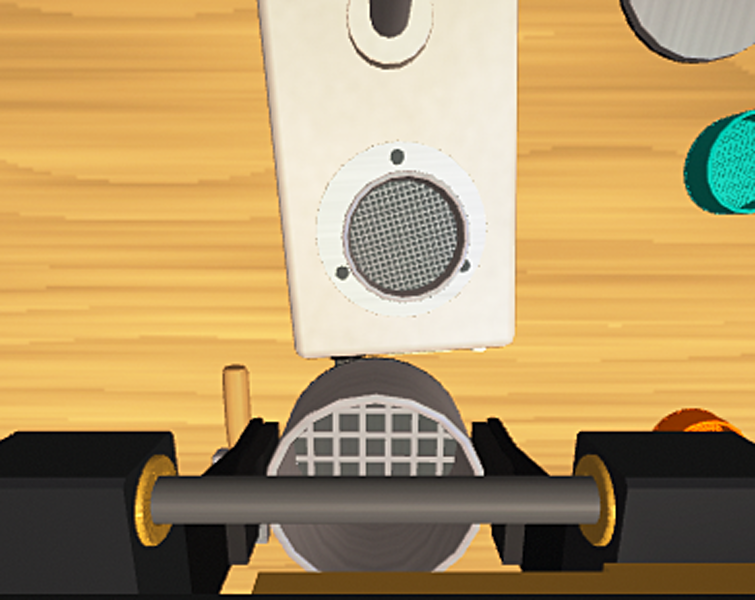

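Run:
```python
from h import *
p,o=wrist();print(o['tool_pos'])
s=310/600
f=lambda u,v:[60+(u+.5)*s-.5,(v+.5)*s-.5]
for dz in (.03,.033,.036):
    z=o['tool_pos'][2]+dz
    print(dz,[np.round(k,4) for k in fitcyl(p,f(268,395)+f(484,574),z-.0001,z,.032)])
for z in (.124,.120): print('sh rim',fitcyl(p,f(343,171)+f(468,301),z-.0001,z,.032))
```

```text
[ 0.45772438 -0.00637349  0.22587928]
0.03 [array([ 0.4589, -0.0064]), array([-2.5781, -5.3446,  2.5824,  7.1558])]
0.033 [array([ 0.4604, -0.0064]), array([-3.9218, -6.2753,  3.9279,  8.5943])]
0.036 [array([ 0.4618, -0.0064]), array([-5.3278, -7.2364,  5.336 , 10.1086])]
sh rim (array([ 0.52454374, -0.02105323]), array([-1.17011774, -0.80223931,  1.16454012,  1.00148678]))
sh rim (array([ 0.52449656, -0.02128782]), array([-0.6707347 , -0.34297834,  0.66756684,  0.43862809]))
```

apply_moves(
  targets=[
    [[30,-15,0],[0,0,0]],
    [[67,-15,0],[0,0,0]],
    [[67,-15,-35],[0,0,0]],
    [[67,-15,-65],[0,0,0]],
    [[67,-15,-72],[0,0,0]],
    [[67,-15,-72],[0,0,0]],
    [[67,-15,-72],[0,0,0]],
    [[67,-15,-72],[0,0,0]],
  ],
)

```text
time_s: 15.4
tool_pos: [0.526, -0.0226, 0.1558]
tool_rot: [180.0, -0.2, 0.1]
force: [-0.1, 0.1, -2.1]
grip_width: 0.0647
```

Run:
```python
from h import *
p,o=wrist();print(o['time_s'],o['tool_pos'],o['tool_rot'],o['force'],o['grip_width'])
cv2.imwrite('pics/w8.png',cv2.resize(p['image'][60:310,110:400,::-1],(696,600),interpolation=cv2.INTER_CUBIC))
```

```text
15.4 [ 0.52601832 -0.02255456  0.1558452 ] [ 1.79996766e+02 -1.96790554e-01  5.94101917e-02] [-0.05191087  0.13399971 -2.05451783] 0.06466520592405109
```

View pics/w8.png

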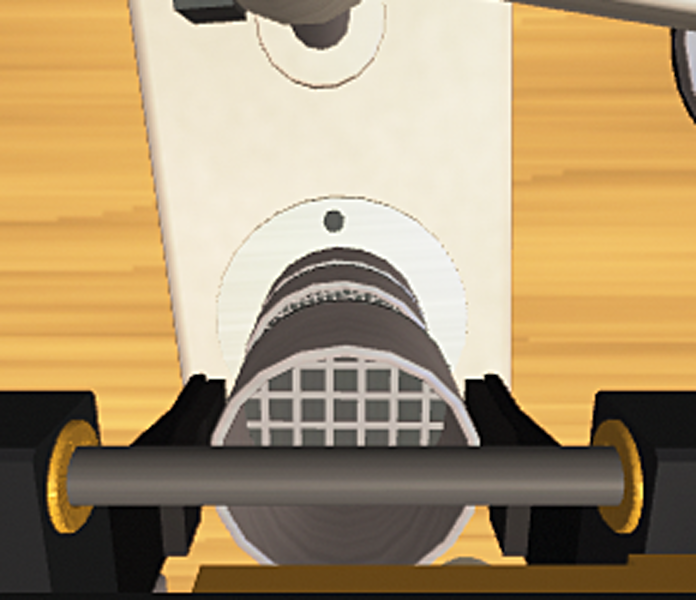

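apply_moves(
  targets=[
    [[-0.7,1,-5],[0,0,0]],
    [[-0.7,1,-10],[0,0,0]],
    [[-0.7,1,-14],[0,0,0]],
    [[-0.7,1,-14],[0,0,0]],
    [[-0.7,1,-14],[0,0,0]],
  ],
)

```text
time_s: 15.95
tool_pos: [0.5239, -0.0217, 0.1396]
tool_rot: [180.0, 0.0, 0.0]
force: [0.4, -0.4, -1.1]
grip_width: 0.0646
```

apply_moves(
  targets=[
    [[0,0,-2],[0,0,0]],
    [[0,0,-4],[0,0,0]],
    [[0,0,-4],[0,0,0]],
    [[0,0,-4],[0,0,0]],
  ],
)

```text
time_s: 16.35
tool_pos: [0.5242, -0.0217, 0.1358]
tool_rot: [180.0, -0.0, 0.0]
force: [0.0, 0.4, -2.0]
grip_width: 0.0649
```

apply_moves(
  targets=[
    [[0,0,-1],[0,0,0]],
    [[0,0,-2],[0,0,0]],
    [[0,0,-2],[0,0,0]],
    [[0,0,-2],[0,0,0]],
  ],
)

```text
time_s: 16.75
tool_pos: [0.5242, -0.0217, 0.134]
tool_rot: [180.0, -0.0, 0.0]
force: [0.2, 0.0, 0.2]
grip_width: 0.0647
```

apply_moves(
  targets=[
    [[0.5,0,-1],[0,0,0]],
    [[0.5,0,-2],[0,0,0]],
    [[0.5,0,-2.5],[0,0,0]],
    [[0.5,0,-2.5],[0,0,0]],
  ],
)

```text
time_s: 17.15
tool_pos: [0.5245, -0.0217, 0.1339]
tool_rot: [-180.0, -0.0, 0.0]
force: [-6.8, -0.5, 14.1]
grip_width: 0.0646
```

apply_moves(
  targets=[
    [[-0.5,0,2],[0,0,0]],
    [[-0.5,0,2],[0,0,0]],
  ],
)

```text
time_s: 17.35
tool_pos: [0.5243, -0.0217, 0.134]
tool_rot: [180.0, -0.0, 0.0]
force: [-0.8, -0.4, 5.2]
grip_width: 0.065
```

apply_moves(
  targets=[
    [[0,0,0],[0,0,0]],
    [[0,0,0],[0,0,0]],
    [[0,0,0],[0,0,0]],
    [[0,0,20],[0,0,0]],
    [[0,0,60],[0,0,0]],
    [[-20,0,100],[0,0,0]],
    [[-50,0,135],[0,0,0]],
    [[-65,0,140],[0,0,0]],
  ],
  hand=85,
)

```text
time_s: 18.15
tool_pos: [0.4597, -0.0217, 0.278]
tool_rot: [180.0, -0.4, 0.0]
force: [1.0, 0.1, 0.5]
grip_width: 0.0852
```

apply_moves(
  targets=[
    [[0,0,0],[0,0,0]],
    [[0,0,0],[0,0,0]],
  ],
)

```text
time_s: 18.35
tool_pos: [0.4591, -0.0216, 0.2728]
tool_rot: [180.0, 0.0, 0.0]
force: [0.6, -0.3, 0.5]
grip_width: 0.0851
```

Run:
```python
from h import *
p,o=wrist();print(o['time_s'],o['tool_pos'],o['tool_rot'],o['force'],o['grip_width'])
for r in env.regions_of(p,'deep_sieve')[:2]:
    x,f=fitcyl(p,r['rect'],.124,.164,.032);print('deep',r['rect'],round(r['conf'],2),np.round(x,4),np.round(f,1))
for t in ['wing_head','bar_point','pressure_plate']:
    for r in env.regions_of(p,t)[:1]: print(t,r['conf'],r['rect'])
s=p['image'][:290,100:440,::-1];w=env.read_camera('side')['image'][160:260,215:335,::-1]
A=cv2.resize(s,(420,358),interpolation=cv2.INTER_CUBIC);B=cv2.resize(w,(380,317),interpolation=cv2.INTER_CUBIC)
I=np.zeros((358,800,3),np.uint8);I[:,:420]=A;I[:317,420:]=B;cv2.imwrite('pics/w9.png',I)
```

```text
18.35 [ 0.45914788 -0.02164936  0.27282788] [1.79996351e+02 8.03836768e-04 4.79186461e-02] [ 0.58563459 -0.28884025  0.51382504] 0.08511062860437965
deep [219.3, 93.7, 286.9, 155.1] 0.72 [ 0.5231 -0.0211] [ 1.3 -2.6 -1.3  2.9]
deep [485.6, 63.0, 510.3, 100.0] 0.55 [ 0.5605 -0.2634] [-40.  -14.8  34.2  20.4]
bar_point 0.87 [231.2, 0.7, 416.5, 51.0]
pressure_plate 0.56 [334.5, 0.0, 420.7, 48.5]
```

View pics/w9.png

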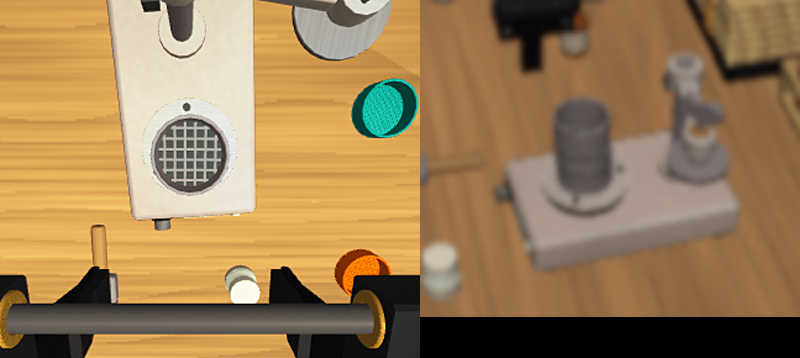

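apply_moves(
  targets=[
    [[45,-10,12],[0,0,0]],
    [[90,-25,17],[0,0,0]],
    [[140,-40,17],[0,0,0]],
    [[185,-50,17],[0,0,0]],
    [[206,-55,17],[0,0,0]],
    [[206,-55,17],[0,0,0]],
    [[206,-55,17],[0,0,0]],
    [[206,-55,17],[0,0,0]],
  ],
  hand=0,
  squeeze=20,
)

```text
time_s: 19.45
tool_pos: [0.6644, -0.0763, 0.2904]
tool_rot: [-180.0, 0.0, 0.1]
force: [-0.6, 0.6, -0.2]
grip_width: 0.0291
```

Run:
```python
from h import *
p,o=wrist();print(o['time_s'],o['tool_pos'],o['tool_rot'],o['force'],o['grip_width'],np.round(o['qpos'],1))
col=np.array([.6409,-.0125]);t0=o['tool_pos'][:2]
for th in [-98.2,-98,-106,-114,-122,-130,-138,-146,-154,-162,-170,-176]:
    a=np.radians(th);d=.032 if th==-98.2 else .021+.004*(-98-th)/78
    q=col+.06*np.array([np.cos(a),np.sin(a)])+d*np.array([-np.sin(a),np.cos(a)]);print(th,np.round(q,4),np.round((q-t0)*1000))
```

```text
19.45 [ 0.66439544 -0.07627587  0.29036301] [-1.79992327e+02  3.25830990e-02  7.21680184e-02] [-0.64795752  0.58267391 -0.23083077] 0.02907207676185068 [  1.3  19.5   4.   74.1  -1.3  86.5 -84.8]
-98.2 [ 0.664  -0.0765] [-0. -0.]
-98 [ 0.6533 -0.0748] [-11.   1.]
-106 [ 0.6449 -0.0761] [-19.   0.]
-114 [ 0.6364 -0.0762] [-28.   0.]
-122 [ 0.628  -0.0752] [-36.   1.]
-130 [ 0.6197 -0.073 ] [-45.   3.]
-138 [ 0.6117 -0.0698] [-53.   6.]
-146 [ 0.6043 -0.0655] [-60.  11.]
-154 [ 0.5974 -0.0603] [-67.  16.]
-162 [ 0.5913 -0.0541] [-73.  22.]
-170 [ 0.5861 -0.0472] [-78.  29.]
-176 [ 0.5828 -0.0416] [-82.  35.]
```

apply_moves(
  targets=[
    [[0,0,-30],[0,0,0]],
    [[0,0,-60],[0,0,0]],
    [[0,0,-90],[0,0,0]],
    [[0,0,-98],[0,0,0]],
    [[0,0,-98],[0,0,0]],
    [[0,0,-98],[0,0,0]],
  ],
)

```text
time_s: 20.1
tool_pos: [0.6658, -0.0767, 0.1945]
tool_rot: [180.0, -0.2, 0.1]
force: [0.8, 0.3, -0.0]
grip_width: 0.0006
```

apply_moves(
  targets=[
    [[-11,1,0],[0,0,0]],
    [[-19,0,0],[0,0,0]],
    [[-28,0,0],[0,0,0]],
    [[-36,1,0],[0,0,0]],
    [[-36,1,0],[0,0,0]],
  ],
)

```text
time_s: 20.6
tool_pos: [0.6311, -0.0753, 0.1955]
tool_rot: [180.0, -0.4, 0.1]
force: [2.8, -0.7, 1.0]
grip_width: 0.0002
```

apply_moves(
  targets=[
    [[-9,2,-2],[0,0,0]],
    [[-17,5,-2],[0,0,0]],
    [[-24,10,-2],[0,0,0]],
    [[-31,15,-2],[0,0,0]],
    [[-37,21,-2],[0,0,0]],
    [[-42,28,-2],[0,0,0]],
    [[-42,28,-2],[0,0,0]],
  ],
)

```text
time_s: 21.3
tool_pos: [0.588, -0.0486, 0.1925]
tool_rot: [179.9, -0.2, 0.0]
force: [2.0, -2.1, 1.7]
grip_width: -0.0
```

Run:
```python
from h import *
p,o=wrist();print(o['time_s'],o['tool_pos'],o['force'])
sd=env.read_camera('side')
for n,q in (('w',p),('s',sd)):
    for t in ['wing_head','bar_point','pressure_plate','deep_sieve']:
        for r in env.regions_of(q,t)[:1]:
            ys,xs=np.nonzero(r['region']);print(n,t,round(r['conf'],2),np.round(r['rect']),onz(q,(xs.mean(),ys.mean()),{'w':.24,'b':.2,'p':.17,'d':.144}[t[0]]))
```

```text
21.3 [ 0.58802745 -0.04857889  0.19247934] [ 1.98034689 -2.09655136  1.67425094]
w bar_point 0.92 [156. 118. 255. 296.] [ 0.63126876 -0.01662663  0.2       ]
w deep_sieve 0.42 [155. 118. 260. 298.] [ 0.62047091 -0.00490292  0.144     ]
s wing_head 0.56 [265. 179. 271. 190.] [ 0.52486328 -0.04310431  0.24      ]
s bar_point 0.8 [260. 178. 281. 208.] [ 0.52885189 -0.05017829  0.2       ]
s pressure_plate 0.53 [258. 179. 278. 209.] [ 0.52786573 -0.02938887  0.17      ]
s deep_sieve 0.47 [256. 194. 272. 211.] [ 0.50610532 -0.03844144  0.144     ]
```

apply_moves(
  targets=[
    [[-2,4,0],[0,0,0]],
    [[-3,7,0],[0,0,0]],
    [[-3,9,0],[0,0,0]],
    [[-3,9,0],[0,0,0]],
  ],
)

```text
time_s: 22.2
tool_pos: [0.5837, -0.0381, 0.1902]
tool_rot: [-180.0, 0.1, 0.1]
force: [0.8, -4.0, 1.4]
grip_width: 0.0005
```

apply_moves(
  targets=[
    [[0,2,0],[0,0,0]],
    [[0,3.5,0],[0,0,0]],
    [[0,3.5,0],[0,0,0]],
  ],
)

```text
time_s: 22.5
tool_pos: [0.5836, -0.0376, 0.1902]
tool_rot: [179.8, 0.1, -0.0]
force: [0.8, -7.7, 3.5]
grip_width: 0.0005
```

apply_moves(
  targets=[
    [[0,2,0],[0,0,0]],
    [[0,3.5,0],[0,0,0]],
    [[0,3.5,0],[0,0,0]],
    [[0,3.5,0],[0,0,0]],
  ],
)

```text
time_s: 22.9
tool_pos: [0.5835, -0.0375, 0.1903]
tool_rot: [179.6, 0.1, -0.2]
force: [-0.3, -12.9, 3.9]
grip_width: 0.0005
```

apply_moves(
  targets=[
    [[0,-20,0],[0,0,0]],
    [[0,-25,40],[0,0,0]],
    [[-10,-10,90],[0,0,0]],
    [[-50,5,130],[0,0,0]],
    [[-95,16,150],[0,0,0]],
    [[-125,16,150],[0,0,0]],
    [[-125,16,150],[0,0,0]],
    [[-125,16,150],[0,0,0]],
  ],
  hand=60,
)

```text
time_s: 23.7
tool_pos: [0.4584, -0.0141, 0.3403]
tool_rot: [-179.9, -0.0, 0.2]
force: [-0.3, 1.0, -0.9]
grip_width: 0.0556
```

Run:
```python
from h import *
p,o=wrist();print(o['time_s'],o['tool_pos'],o['tool_rot'],o['force'],o['grip_width'],np.round(o['qpos'],1))
print('pred wing',proj(p,[.526,-.021,.24]))
for t in ['wing_head','bar_point','deep_sieve','pressure_plate']:
    for r in env.regions_of(p,t)[:1]:
        m=r['region'];ys,xs=np.nonzero(m);print(t,round(r['conf'],2),np.round(r['rect']),xs.mean(),ys.mean(),onz(p,(xs.mean(),ys.mean()),.24))
        if t=='wing_head': print(cv2.minAreaRect(np.c_[xs,ys].astype(np.float32)))
u,v=proj(p,[.526,-.021,.24]).astype(int);u0=max(0,u-60);v0=max(0,v-60)
cv2.imwrite('pics/w10raw.png',p['image'][:,:,::-1]);np.savez('w10.npz',K=p['camera_matrix'],T=p['camera_from_world']);print(u0,v0)
cv2.imwrite('pics/w10.png',cv2.resize(p['image'][v0:v0+120,u0:u0+120,::-1],(600,600),interpolation=cv2.INTER_CUBIC))
```

```text
23.7 [ 0.45841658 -0.0141259   0.34029804] [-1.79915906e+02 -1.03401502e-02  1.60439920e-01] [-0.31765082  1.00942998 -0.920432  ] 0.055586810452178184 [ -2.2  -6.8   0.6  97.4  -0.   89.4 -91.4]
pred wing [261.2664983  122.23329971]
wing_head 0.8 [239. 105. 284. 142.] 261.3550600343053 122.44939965694682 [ 0.52580133 -0.02108645  0.24      ]
((260.4615173339844, 122.30766296386719), (52.14181900024414, 12.75810432434082), 33.6900634765625)
bar_point 0.74 [235.   0. 285. 152.] 257.5983764152959 84.74236274300362 [ 0.55927782 -0.01724131  0.24      ]
deep_sieve 0.67 [  0.  42.  14. 106.] 4.407547169811321 81.21132075471698 [0.56138037 0.21387192 0.24      ]
pressure_plate 0.64 [230.  97. 290. 148.] 259.7350332594235 123.30266075388026 [ 0.52500845 -0.01955726  0.24      ]
201 62
```

Run:
```python
from h import *
p,o=wrist();print(o['tool_pos'],o['tool_rot'])
m=env.regions_of(p,'wing_head')[0]['region'];ys,xs=np.nonzero(m)
for z in(.24,.252):
    W=np.array([onz(p,(x,y),z)[:2] for x,y in zip(xs,ys)]);c=W.mean(0)
    r=cv2.minAreaRect(((W-c)*1e4).astype(np.float32));e,v=np.linalg.eigh(np.cov((W-c).T));print(z,c,r,np.degrees(np.arctan2(v[1,1],v[0,1])),4*np.sqrt(e))
# model fit: box 50x10x26 silhouettes
from scipy.optimize import minimize
def iou(q):
    x,y,a,z=q;a=np.radians(a);R=np.array([[np.cos(a),-np.sin(a)],[np.sin(a),np.cos(a)]])
    pts=np.array([proj(p,[*(R@[sx*.025,sy*.005]+[x,y]),z+sz*.013]) for sx in(-1,1) for sy in(-1,1) for sz in(-1,1)])
    im=np.zeros((384*4,512*4),np.uint8);cv2.fillConvexPoly(im,cv2.convexHull(np.round((pts+.5)*4).astype(np.int32)),1)
    M=cv2.resize(m.astype(np.uint8),None,fx=4,fy=4,interpolation=cv2.INTER_NEAREST);return -(im&M).sum()/(im|M).sum()
s=min((minimize(iou,[.526,-.021,a,.239],method='Nelder-Mead',options=dict(initial_simplex=[[.526,-.021,a,.239],[.529,-.021,a,.239],[.526,-.018,a,.239],[.526,-.021,a+8,.239],[.526,-.021,a,.242]],maxiter=120)) for a in (52,60,68)),key=lambda s:s.fun)
print(s.x,s.fun)
```

```text
[ 0.45947439 -0.01548304  0.33923867] [-1.79982551e+02  1.35346267e-01  4.38552751e-02]
0.24 [ 0.52642322 -0.0199405 ] ((-5.858009338378906, -6.4303436279296875), (496.2434387207031, 113.06008911132812), 56.41037368774414) 56.53009229197463 [0.01186506 0.05746937]
0.252 [ 0.52682543 -0.01971221] ((-5.5883331298828125, -6.13427734375), (473.4001159667969, 107.85565948486328), 56.410369873046875) 56.53009229197463 [0.01131888 0.05482391]
[ 5.51867035e-01 -1.87857971e-02 -9.35292969e+01  2.49694916e-01] 0.0<stdin>:13: RuntimeWarning: overflow encountered in scalar negative
```

apply_moves(
  targets=[
    [[10,-1,-5],[0,0,0.14]],
    [[20,-2,-10],[0,0,0.28]],
    [[30,-3,-15],[0,0,0.42]],
    [[40,-4,-20],[0,0,0.56]],
    [[50,-4.5,-25],[0,0,0.7]],
    [[60,-4.5,-30],[0,0,0.84]],
    [[66.5,-4.5,-40],[0,0,0.986]],
    [[66.5,-4.5,-60],[0,0,0.986]],
  ],
)

```text
time_s: 24.85
tool_pos: [0.5273, -0.0201, 0.2805]
tool_rot: [179.9, -0.1, 56.7]
force: [0.8, -0.5, -0.3]
grip_width: 0.0599
```

apply_moves(
  targets=[
    [[0,0,0],[0,0,0]],
    [[0,0,0],[0,0,0]],
    [[0,0,0],[0,0,0]],
  ],
)

```text
time_s: 25.15
tool_pos: [0.5261, -0.0202, 0.2813]
tool_rot: [179.9, -0.0, 56.5]
force: [0.4, -1.0, 0.3]
grip_width: 0.0602
```

Run:
```python
from h import *
p,o=wrist();print(o['time_s'],o['tool_pos'],o['tool_rot'],o['force'],o['grip_width'],np.round(o['qpos'],1))
print('tcp',proj(p,o['tool_pos']),'wing pred',proj(p,[.526,-.0205,.252]))
for r in env.regions_of(p,'wing_head')[:2]:
    m=r['region'];ys,xs=np.nonzero(m);W=np.array([onz(p,(x,y),.245)[:2] for x,y in zip(xs,ys)]);c=W.mean(0);e,v=np.linalg.eigh(np.cov((W-c).T))
    print(r['conf'],np.round(r['rect']),c,np.degrees(np.arctan2(v[1,1],v[0,1])),4*np.sqrt(e))
cv2.imwrite('pics/w11.png',cv2.resize(p['image'][:,:,::-1],(768,576)))
```

```text
25.15 [ 0.52605613 -0.02018719  0.28129078] [ 1.79937359e+02 -4.17544713e-02  5.65223964e+01] [ 0.4238692  -1.04930299  0.34094531] 0.060210689922624 [ -3.3   1.9   2.7  95.6  -0.1  82.4 -34.1]
tcp [252.37215496 232.68458086] wing pred [252.62090671 216.63218284]
0.79 [246. 180. 260. 242.] [ 0.52829375 -0.01799096] 56.48965720576226 [0.01147502 0.05550319]
```

View pics/w11.png

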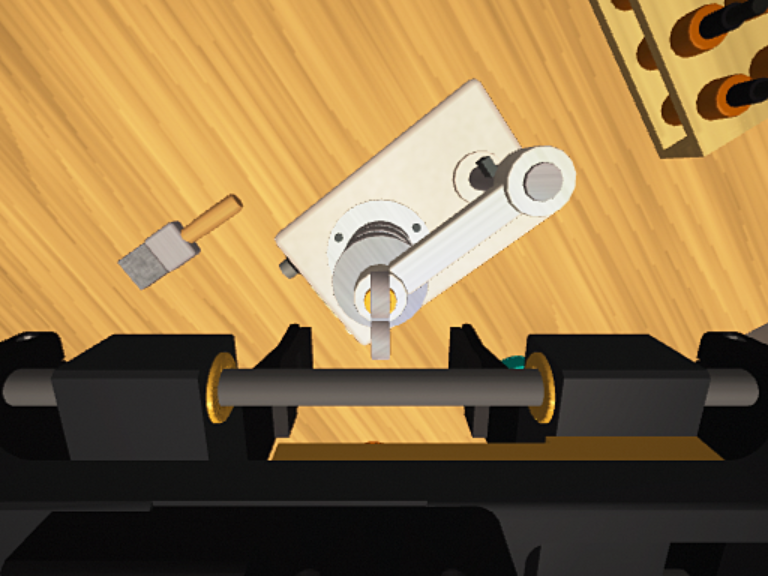

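apply_moves(
  targets=[
    [[0,0,-30],[0,0,0]],
    [[0,0,-50],[0,0,0]],
    [[0,0,-57],[0,0,0]],
    [[0,0,-57],[0,0,0]],
    [[0,0,-57],[0,0,0]],
  ],
)

```text
time_s: 25.75
tool_pos: [0.5263, -0.0201, 0.2246]
tool_rot: [179.9, -0.1, 56.5]
force: [-0.3, -0.2, 0.5]
grip_width: 0.06
```

apply_moves(
  targets=[
    [[0,0,0],[0,0,0]],
    [[0,0,0],[0,0,0]],
    [[0,0,0],[0,0,0]],
    [[0,0,0],[0,0,0]],
    [[0,0,0],[0,0,0]],
    [[0,0,0],[0,0,0]],
    [[0,0,0],[0,0,0]],
  ],
  hand=0,
  squeeze=25,
)

```text
time_s: 26.45
tool_pos: [0.5256, -0.0202, 0.2233]
tool_rot: [180.0, 0.0, 56.5]
force: [0.1, -0.0, 0.4]
grip_width: 0.012
```

apply_moves(
  targets=[
    [[0,0,0],[0,0,0]],
    [[0,0,0],[0,0,0]],
    [[0,0,0],[0,0,0]],
  ],
)

```text
time_s: 26.75
tool_pos: [0.5257, -0.0203, 0.2233]
tool_rot: [180.0, 0.0, 56.5]
force: [-0.5, -0.0, 0.2]
grip_width: 0.0101
```

```bash
cat > st.py <<'E'
from h import *
o=env.get_obs();print(o['time_s'],np.round(o['tool_pos'],4),np.round(o['tool_rot'],2),'F',np.round(o['force'],1),'T',np.round(o['wrist_torque'],2),round(o['grip_width'],4))
E
python3 st.py
```

```text
26.75 [ 0.5257 -0.0203  0.2233] [179.98   0.    56.54] F [-0.5 -0.   0.2] T [-0.13 -0.16  0.05] 0.0101
```

apply_moves(
  targets=[
    [[0,0,-0.2],[0,0,-0.1]],
    [[0,0,-0.3],[0,0,-0.2]],
    [[0,0,-0.5],[0,0,-0.3]],
    [[0,0,-0.6],[0,0,-0.4]],
    [[0,0,-0.8],[0,0,-0.5]],
    [[0,0,-1.0],[0,0,-0.6]],
    [[0,0,-1.1],[0,0,-0.7]],
    [[0,0,-1.1],[0,0,-0.7]],
  ],
)

```text
time_s: 27.55
tool_pos: [0.5259, -0.0206, 0.2222]
tool_rot: [180.0, -0.0, 16.4]
force: [2.9, -1.0, -1.3]
grip_width: 0.0099
```

```bash
python3 st.py
```

```text
27.55 [ 0.5259 -0.0206  0.2222] [ 1.7996e+02 -3.0000e-02  1.6390e+01] F [ 2.9 -1.  -1.3] T [-0.26 -0.36 -0.06] 0.0099
```

apply_moves(
  targets=[
    [[0,0,-0.1],[0,0,-0.05]],
    [[0,0,-0.2],[0,0,-0.1]],
    [[0,0,-0.2],[0,0,-0.15]],
    [[0,0,-0.2],[0,0,-0.15]],
  ],
)

```text
time_s: 27.95
tool_pos: [0.526, -0.0207, 0.2221]
tool_rot: [180.0, -0.0, 7.9]
force: [1.5, -2.0, -1.8]
grip_width: 0.0096
```

```bash
python3 st.py
```

```text
27.95 [ 0.526  -0.0207  0.2221] [ 1.7995e+02 -4.0000e-02  7.9300e+00] F [ 1.5 -2.  -1.8] T [-0.4  -0.42 -0.04] 0.0096
```

apply_moves(
  targets=[
    [[0,0,-0.1],[0,0,-0.05]],
    [[0,0,-0.2],[0,0,-0.1]],
    [[0,0,-0.2],[0,0,-0.1]],
  ],
)

```text
time_s: 28.25
tool_pos: [0.526, -0.0207, 0.222]
tool_rot: [179.9, -0.1, 2.3]
force: [2.3, -2.8, -0.7]
grip_width: 0.0094
```

```bash
python3 st.py
```

```text
28.25 [ 0.526  -0.0207  0.222 ] [ 1.7994e+02 -5.0000e-02  2.2700e+00] F [ 2.3 -2.8 -0.7] T [-0.5  -0.43  0.38] 0.0094
```

apply_moves(
  targets=[
    [[0,0,-0.1],[0,0,-0.05]],
    [[0,0,-0.2],[0,0,-0.1]],
    [[0,0,-0.2],[0,0,-0.1]],
  ],
)

```text
time_s: 28.55
tool_pos: [0.526, -0.0207, 0.2221]
tool_rot: [179.9, -0.1, -3.4]
force: [2.5, -2.7, 2.2]
grip_width: 0.0113
```

```bash
python3 st.py
```

```text
28.55 [ 0.526  -0.0207  0.2221] [ 1.7994e+02 -7.0000e-02 -3.4300e+00] F [ 2.5 -2.7  2.2] T [-0.65 -0.43  0.66] 0.0113
```

apply_moves(
  targets=[
    [[0,0,0],[0,0,-0.03]],
    [[0,0,0],[0,0,-0.05]],
    [[0,0,0],[0,0,-0.05]],
  ],
  squeeze=40,
)

```text
time_s: 28.85
tool_pos: [0.526, -0.0206, 0.2221]
tool_rot: [179.9, -0.1, -6.4]
force: [3.2, -4.6, 1.9]
grip_width: 0.0112
```

```bash
python3 st.py
python3 - <<'E'
from h import *
p,o=wrist()
for r in env.regions_of(p,'wing_head')[:1]:
    m=r['region'];ys,xs=np.nonzero(m);W=np.array([onz(p,(x,y),.245)[:2] for x,y in zip(xs,ys)]);c=W.mean(0);e,v=np.linalg.eigh(np.cov((W-c).T))
    print(r['conf'],np.round(r['rect']),c,np.degrees(np.arctan2(v[1,1],v[0,1])),4*np.sqrt(e))
print(env.get_obs()['tool_rot'])
E
```

```text
28.85 [ 0.526  -0.0206  0.2221] [ 1.7995e+02 -8.0000e-02 -6.4300e+00] F [ 3.2 -4.6  1.9] T [-0.88 -0.51  1.14] 0.0112
0.68 [239. 201. 263. 282.] [ 0.53666242 -0.02014072] -178.99550007938475 [0.01200711 0.05501354]
[ 1.79952282e+02 -7.15148690e-02 -6.40816669e+00]
```

apply_moves(
  targets=[
    [[0,0,0.0],[0,0,0.1]],
    [[0,0,0.2],[0,0,0.22]],
    [[0,0,0.4],[0,0,0.34]],
    [[0,0,0.6],[0,0,0.46]],
    [[0,0,0.8],[0,0,0.58]],
    [[0,0,1.0],[0,0,0.7]],
    [[0,0,1.2],[0,0,0.82]],
    [[0,0,1.3],[0,0,0.94]],
  ],
  squeeze=30,
)

```text
time_s: 29.75
tool_pos: [0.5251, -0.021, 0.223]
tool_rot: [-180.0, 0.0, 47.5]
force: [0.7, -3.9, 2.9]
grip_width: 0.0098
```

apply_moves(
  targets=[
    [[0,0,0.2],[0,0,0.12]],
    [[0,0,0.4],[0,0,0.24]],
    [[0,0,0.6],[0,0,0.36]],
    [[0,0,0.8],[0,0,0.48]],
    [[0,0,1.0],[0,0,0.6]],
    [[0,0,1.1],[0,0,0.7]],
    [[0,0,1.2],[0,0,0.77]],
    [[0,0,1.2],[0,0,0.77]],
  ],
)

```text
time_s: 30.55
tool_pos: [0.5254, -0.021, 0.2243]
tool_rot: [-180.0, 0.0, 91.4]
force: [-0.3, -4.0, 2.1]
grip_width: 0.0097
```

apply_moves(
  targets=[
    [[0,0,0],[0,0,0]],
    [[0,0,0],[0,0,0]],
    [[0,0,0],[0,0,0]],
    [[0,0,0],[0,0,0]],
  ],
)

```text
time_s: 30.95
tool_pos: [0.5254, -0.021, 0.2243]
tool_rot: [-180.0, 0.1, 91.4]
force: [0.8, -4.8, 2.8]
grip_width: 0.0098
```

```bash
python3 st.py
python3 - <<'E'
from h import *
p,o=wrist()
for r in env.regions_of(p,'wing_head')[:1]:
    m=r['region'];ys,xs=np.nonzero(m);W=np.array([onz(p,(x,y),.245)[:2] for x,y in zip(xs,ys)]);c=W.mean(0);e,v=np.linalg.eigh(np.cov((W-c).T))
    print(r['conf'],np.round(r['rect']),c,np.degrees(np.arctan2(v[1,1],v[0,1])),4*np.sqrt(e))
for r in env.regions_of(p,'bar_point')[:1]: print('bar',r['conf'],r['rect'])
col=proj(p,[.6409,-.0125,.202]);print('col px',col)
for c in('side','scene'):
    q=env.read_camera(c)
    for t in('deep_sieve','shallow_sieve','pressure_plate'):
        for r in env.regions_of(q,t)[:3]:
            ys,xs=np.nonzero(r['region']);print(c,t,round(r['conf'],2),np.round(r['rect']))
    print('pred stack',proj(q,[.5255,-.021,.098]),proj(q,[.5255,-.021,.164]))
E
```

```text
30.95 [ 0.5254 -0.021   0.2243] [-1.7999e+02  5.0000e-02  9.1390e+01] F [ 0.8 -4.8  2.8] T [-1.32 -0.19  0.05] 0.0098
0.89 [243. 200. 263. 284.] [ 0.52630635 -0.01283067] 92.1435725018306 [0.0119476 0.0595477]
bar 0.77 [215.5, 163.8, 442.7, 283.9]
col px [410.23770838 212.13119085]
side deep_sieve 0.64 [256. 200. 274. 211.]
side shallow_sieve 0.92 [223. 271. 243. 295.]
side shallow_sieve 0.84 [281. 261. 307. 281.]
side pressure_plate 0.5 [258. 176. 275. 205.]
pred stack [267.30553655 210.14023876] [267.3018539  195.98978183]
scene deep_sieve 0.49 [235. 199. 253. 210.]
scene shallow_sieve 0.89 [174. 187. 195. 204.]
scene shallow_sieve 0.72 [235. 207. 254. 219.]
scene pressure_plate 0.55 [235. 174. 256. 200.]
scene pressure_plate 0.32 [294. 206. 328. 236.]
pred stack [242.46378139 208.3591858 ] [242.50222323 192.14129594]
```

```bash
python3 -c "
from cell import env
print(env.sign_off())"; python3 st.py
```

```text
the job is handed in; nothing more can be done
None
the job is handed in; nothing more can be done
```

The shaker is set up and handed in at about 31 s of the 72 s allowed. The gripper is still holding the wing head a quarter turn back from its seat. The sign-off gives no verdict, so this rests on my own checks.

- **Sieves:** The shallow sieve is nested in the pan and the deep sieve in the shallow one. Both met firm contact (about 14 N) at the height expected when nested. A wrist and a side picture then showed the stack straight and coaxial.
- **Clamp arm:** I pushed it over the stack until it would go no further. It stood against about 13 N without moving, and the wing head showed within about 1 mm of the pan's axis.
- **Screw seat:** Torque rose steeply to 1.1 N m, and the wings stopped at a yaw of about 1–2°. They slipped roughly 7° in the jaws there. The screw had turned about 0.95 rad clockwise, inside the stated 0.9–1.25 rad.
- **Back-off and hold:** The camera now puts the wings at about 92° and the tool at 91.4°, so the screw is about 90° back from its seat. The measured opening is 9.8 mm on the 10 mm wings at a commanded 30 N. The tool leans lightly (about 5 N) towards the arm's stop.

**Less certain:**
- My position fits disagreed by 2–3 mm between views, so I used the contact forces to centre the sieves.
- I did not check directly that the plate is clear of the stack, or that the stack stayed put after clamping. In the final pictures the networks gave only rough or mixed detections of the stack.
- I saw nothing touch the other things on the bench, but I did not measure them again at the end.

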